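# Load the sample changer and index it one click

### The job

Take the green-capped tube out of the white stand, set it upright into the empty pocket of the sample changer at the orange loading mark and press it fully home onto its seat, pushing down with about 15 to 20 N, firm but not ramming. Then turn the carousel exactly one click clockwise (seen from above), so that it rests in its next notch. Leave all other tubes in their places and the dropper bottle alone.

Things in the scene. Friction and masses are not known exactly. Their poses are not given: they have to be found in the camera images.
- changer: fixed round white housing of the sample changer, 200 mm across, 48 mm high; origin at the centre of its underside, on the carousel's vertical axis. On its -x side sits a grey block (115 mm out from the axis, 60 mm wide, 30 mm high) with the orange loading mark on top.
- carousel (a joint): turn of the carousel (grey disc 172 mm across, eight blue sleeves on a 70 mm radius, bar knob in the middle), rad, growing clockwise from above. Starts near 0 in a notch; notches every 0.785 rad. A sprung roller resists leaving a notch with up to 0.25 N m, less towards half way; beyond that it pulls into the next notch. Damped, 0.05 N m s/rad.
- pocket_floor (a point): centre of the inner floor of the pocket that starts at the loading mark, 59 mm above the worktop; turns with the carousel. The bore is 14 mm wide and its rim lies 34 mm above this floor. It widens by about 1.5 mm a side in the top 3 mm. A tube that is home stands on this floor.
- knob (a point): grip point of the black bar knob, on the carousel's axis, 128 mm above the worktop. The bar is 52 mm long, 14 mm thick, from 110 to 142 mm above the worktop. x axis: along the bar, pointing away from the pocket that starts at the mark. The bar turns with the carousel.
- stand: fixed white block, 50 x 134 x 40 mm, origin at the centre of its underside; three 15 mm holes in its top at y = -42, 0 and +42 mm in its own frame, each 34 mm deep, holding the three loose tubes in any order.
- green_tube: the tube to load: a loose capped sample tube with a green cap, 88 mm high, 12.4 mm across the body, 16.4 mm across the cap (top 16 mm); origin at the centre of its foot, z up. About 14 g.
- red_tube: a loose tube of the same shape with a red cap, in the stand; leave it there. Origin at its foot.
- yellow_tube: a loose tube of the same shape with a yellow cap, in the stand; leave it there. Origin at its foot.
- immersion_oil: loose small dropper bottle with a black teat, 28 mm across, 88 mm high, right of the changer; leave it. Origin at its foot.
- loaded_1: loose purple-capped tube already standing in the next sleeve clockwise of the mark; same shape as the other tubes, top 147 mm above the worktop; it stays in its sleeve and rides along. Origin at its foot. The sleeve at the mark and four others are empty.
- pocket_mouth (a point): centre of the same pocket's rim, 93 mm above the worktop. From about 20 mm above the floor downwards a steel leaf spring in the outer wall grips the tube, so it does not drop in: push it against a steady drag of some 3 to 8 N, until the force rises sharply at the seat. The drag then holds it there.
- loaded_2: loose yellow-capped tube, likewise in the second sleeve clockwise of the mark. Origin at its foot.
- loaded_3: loose red-capped tube, likewise in the third sleeve clockwise of the mark. Origin at its foot.
- seat: hard rubber seat pad, 12 mm across, at the bottom of that pocket; origin at the centre of the pad's underside, 2 mm below its top face, which is the pocket floor. It yields under 1 mm. It must take at least 8 N from the tube for a moment (a push of 15 to 20 N less the drag); over 25 N is ramming.

How it is judged:
On the way:
1. the green-capped tube stands fully home in the pocket at the loading mark and is pressed onto its seat with over 8 N for 0.2 s, the carousel still in its first notch (z of green_tube in the frame of pocket_floor below 0.0015 m and distance between green_tube and pocket_floor below 0.003 m and angle between green_tube's own z axis and vertical below 0.1 rad and value of joint carousel between -0.2 and 0.2 rad and contact force between green_tube and seat above 8 N), for 0.2 s.
At the end, for the whole second after the job is handed in: The green-capped tube stands in its pocket within 1.5 mm of the floor in height, within 3 mm of the floor's centre and within 0.1 rad of upright, and the carousel rests in the next notch clockwise, at 0.785 rad within 0.07 rad, below 0.1 rad/s (z of green_tube in the frame of pocket_floor below 0.0015 m and distance between green_tube and pocket_floor below 0.003 m and angle between green_tube's own z axis and vertical below 0.1 rad and value of joint carousel between 0.715 and 0.855 rad and velocity of joint carousel between -0.1 and 0.1 rad/s); the robot touches nothing.
It fails at once if the tube is rammed: more than 25 N between the green-capped tube and its seat (contact force between green_tube and seat above 25 N).
It fails at once if the carousel is turned clearly past one click (over 1.1 rad) (value of joint carousel above 1.1 rad).
It fails at once if the carousel is turned clearly the wrong way (under -0.3 rad) (value of joint carousel below -0.3 rad).
It fails at once if another tube or the dropper bottle is moved more than 20 mm (distance of any of red_tube, yellow_tube, immersion_oil from where it was at the start of the episode above 0.02 m).
It fails at once if a tube already loaded is tipped or pulled out of its sleeve (angle between any of loaded_1, loaded_2, loaded_3's own z axis and vertical above 0.3 rad or height (world z) of any of loaded_1, loaded_2, loaded_3 above 0.085 m).
It also fails if it takes over 64 s, if anything falls off the work surface, if the arm or the gripper's body presses on something with over 40 N, if the wrist force passes 120 N, or if a joint passes its speed limit or range.

### The arm

A 7-joint arm with a two-finger parallel gripper is mounted at the origin on a cart in front of the work surface, level with it; the furniture and walls round the work are solid. World frame = base frame: x ahead of the robot, y to its left, z up, the work surface at z = 0. Lengths are in m, angles in rad, forces in N, time in s.
With the tool pointing down it reaches from about 0.425 to 0.925 m from the base axis. Payload 6.8 kg.
Tool frame: the origin (TCP) lies midway between the tips of the shut fingers; the grasp point (between the pads) lies bot.grip_point_offset behind it (bot.grip_point_offset is the distance from the TCP to the grasp point, in m); z points along the fingers, y is the line along which they close (so a half turn about z gives the same grasp; the last joint's range is limited). The gripper opens to 85 mm and grips with 20 to 120 N. Pads are 22 mm wide; open, the fingers measure 114 mm over their backs; the gripper's body (76 mm by 85 mm) begins 54 mm behind the grasp point. The pads swing forward as they close: fully open they stand 13 mm farther back than shut.
Start: joints at [1.117, 0.477, 0.022, 1.555, -0.011, 1.109, -0.083], TCP at [0.229, -0.635, 0.231] pointing down, gripper open.
Joint ranges: [-2.96, 2.96], [-0.34, 2.1], [-1.41, 1.46], [0.24, 2.44], [-1.37, 4.51], [0.17, 1.92], [-2.96, 2.96]. Speed limits (rad/s): [2.39, 2.39, 3.14, 3.14, 3.14, 3.14, 3.14].

### API

Orientations are given as a unit quaternion [w, x, y, z].
In Python, from station import get_obs, cams, job, bot gives the robot as it stands.
- The arm moves only by the tool arm_command, never from a script. Its argument "rows" is a list that holds one entry, the list of rows, each a list of 5 numbers: the finger opening in mm, from 0 to 85.4, then the shift along the world's x, y, z in units of 60 mm (1.0 is 60 mm), then the turn about the world's z in units of 0.08 rad (1.0 is 0.08 rad). In form: [[[grip, x, y, z, turn], ...]]. A call has exactly 10 rows; each row shifts and turns the commanded pose from where the row before left it; what a row does not reach is not made up. A row lasts 1/8 s, in which the tool goes at most 62.5 mm and 10.7 degrees, less where a joint would pass 70% of its speed; a pose out of reach is approached as far as the arm can. A call with a number of a shift or a turn outside -1 to 1 is refused whole. A call with a gripper value outside its range is refused whole. The fingers move at their own pace and stop on an object; "newtons" is the grip in N (left out, the last holds). Time passes only in rows, so rows that do not move let the fingers close, or fill a call up. It gives the time, the measured TCP pose, the force, the opening and the grip force at its end, in the units of the state.
- get_obs(): the state, without advancing time (a new reading comes with each control period).
- cams.read_camera(name): name is "scene" or "side" or "wrist"; returns the picture (480x640x3 uint8, red, green, blue); there is no depth.
- cams.camera_params(name): a dict with "K" (3x3 intrinsics, pixels), "extrinsics" (4x4, takes a point from camera to world coordinates). Camera axes: x right, y down, z forward; pixel columns grow to the right and rows downward; lengths in m; the calibration is good to about 2 mm. The wrist camera is an equidistant fisheye: a pixel r from the principal point sees the ray r / f radians off the axis. A picture is of the moment at which its call begins: read the wrist's pose just before it. camera_params takes no time and is no camera call; for the wrist camera it gives the pose at the moment of the call.
- job.hand_in(): hands the job in; it is judged then, once.
The state is a dict: "t": time; "q": joint angles; "joint_vel": joint speeds; "joint_torque": joint torques, N m; "eef_pos": TCP position; "tool_rot": TCP orientation; "contact_force": force on the tool from outside, world axes, zero at the start; "torque": the same for the moment, N m; "gripper_width": opening from 0.0 (shut) to 1.0 (fully open); "grasp_force": force on a finger pad.
Only numpy, scipy, OpenCV 4.12 (cv2) and the standard library are available. Lean on these libraries where they do the work, as an engineer would, in place of code of your own. Each camera call takes 0.05 s, during which the arm holds its last target. There are 200 camera calls.

## Working session

There is one attempt and no reset: what is moved stays moved. The work goes in short steps, Python scripts to look and compute and a tool call to move; the robot and the scene stay as the last step left them, time stands still between calls to the robot, and variables do not carry over. Pictures are saved under pics/ and viewed, at most 10 in all, crops included, and the job is handed in when it is done.

Besides the shell and the picture viewer there is one more tool, called after ">>>" in YAML: its name, and indented under it one key for each argument. arm_command: Moves the arm, as the interface text tells. Its arguments: {"type":"object","properties":{"rows":{"type":"array"},"newtons":{"type":"number"}},"required":["rows"]}

```bash
ls; mkdir -p pics; python3 - <<'E'
from station import get_obs,cams,job,bot
import cv2,numpy as np
o=get_obs();print({k:np.round(v,3) for k,v in o.items()},bot.grip_point_offset)
for n in("scene","side"):
    im=cams.read_camera(n);cv2.imwrite(f"pics/{n}0.png",im[...,::-1]);p=cams.camera_params(n);print(n,np.round(p["K"],1).tolist(),np.round(p["extrinsics"],3).tolist())
E
```

```text
pics
{'t': np.float64(0.0), 'q': array([ 1.117,  0.478,  0.022,  1.556, -0.012,  1.109, -0.083]), 'joint_vel': array([ 0.002,  0.001,  0.001,  0.001, -0.   ,  0.001,  0.003]), 'joint_torque': array([-0.0000e+00, -5.9646e+01,  1.6080e+00, -2.8120e+01,  1.2000e-02,
        9.0000e-03,  0.0000e+00]), 'eef_pos': array([ 0.229, -0.634,  0.23 ]), 'tool_rot': array([-0.001,  0.985,  0.172, -0.   ]), 'contact_force': array([-0.595,  0.242,  0.98 ]), 'torque': array([-0.034,  0.003,  0.006]), 'grasp_force': np.float64(0.0), 'gripper_width': np.float64(0.999)} 0.0187
scene [[480.1, 0.0, 319.1], [0.0, 480.1, 241.0], [0.0, 0.0, 1.0]] [[-0.72, -0.394, 0.571, -0.021], [-0.693, 0.386, -0.608, 0.537], [0.019, -0.834, -0.551, 0.639], [0.0, 0.0, 0.0, 1.0]]
side [[464.1, 0.0, 322.0], [0.0, 464.1, 242.0], [0.0, 0.0, 1.0]] [[-0.663, -0.365, 0.654, -0.159], [-0.748, 0.293, -0.595, 0.605], [0.025, -0.884, -0.467, 0.602], [0.0, 0.0, 0.0, 1.0]]
```

View pics/scene0.png

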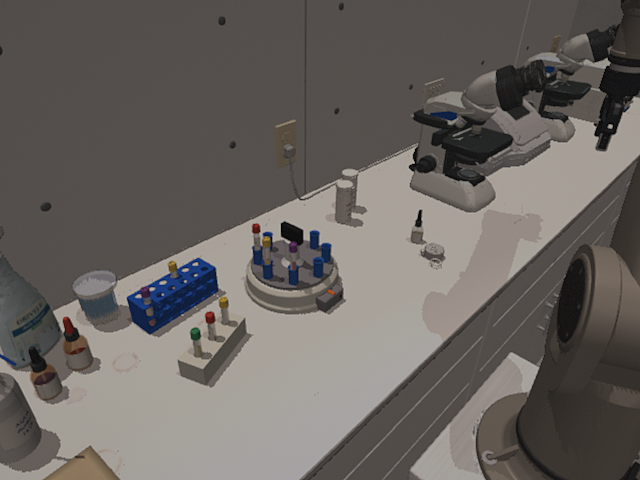

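View pics/side0.png

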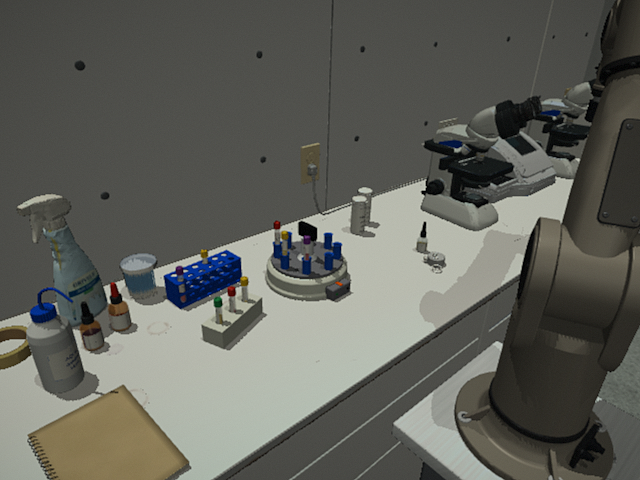

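The scene view shows the green cap at (195,331), red (210,316) and yellow (224,302). The knob is at (291,232), the orange mark at (331,293) and the purple loaded tube at (293,248). The side view shows the green cap at (218,301), the mark at (340,288) and the knob at (308,229).

```bash
cat > h.py <<'E'
from station import get_obs,cams,job,bot
import cv2,numpy as np
def ray(n,uv,p=None):
    p=p or cams.camera_params(n);K=p["K"];E=p["extrinsics"]
    x=(uv[0]-K[0][2])/K[0][0];y=(uv[1]-K[1][2])/K[1][1]
    if n=="wrist":
        r=np.hypot(x,y);s=np.sin(r)/max(r,1e-9);d=np.array([x*s,y*s,np.cos(r)])
    else:d=np.array([x,y,1.])
    E=np.array(E);return E[:3,3],E[:3,:3]@(d/np.linalg.norm(d))
def onz(n,uv,z,p=None):
    o,d=ray(n,uv,p);return o+d*(z-o[2])/d[2]
def tri(rs):
    A=sum(np.eye(3)-np.outer(d,d) for o,d in rs);b=sum((np.eye(3)-np.outer(d,d))@o for o,d in rs);return np.linalg.solve(A,b)
H={"green":[(40,85)],"red":[(0,5),(175,180)],"yellow":[(18,32)],"orange":[(5,17)],"blue":[(100,128)],"purple":[(130,160)]}
def blobs(im,c,s=120,v=40,amin=8):
    h=cv2.cvtColor(im,cv2.COLOR_RGB2HSV);m=0
    for a,b in H[c]:m=m|cv2.inRange(h,(a,s,v),(b,255,255))
    n,_,st,ce=cv2.connectedComponentsWithStats(m)
    return [(st[i].tolist(),np.round(ce[i],1).tolist()) for i in range(1,n) if st[i,4]>=amin]
E
python3 - <<'E'
from h import *
for n in("scene","side"):
    im=cv2.imread(f"pics/{n}0.png")[...,::-1].copy()
    for c in H:
        for st,ce in blobs(im,c):
            if 140<ce[0]<360 and 200<ce[1]<360: print(n,c,st,ce,np.round(onz(n,ce,.086 if c!="orange" else .03),3))
    h=cv2.cvtColor(im,cv2.COLOR_RGB2HSV)
    m=cv2.inRange(h,(0,0,0),(180,255,45)); k,_,s,ce=cv2.connectedComponentsWithStats(m)
    for i in range(1,k):
        if s[i,4]>20 and 250<ce[i][0]<360 and 200<ce[i][1]<300:print(n,"knob",s[i],ce[i],onz(n,ce[i],.128))
E
```

```text
scene green [191, 328, 9, 12, 86] [194.9, 333.6] [0.504 0.264 0.086]
scene red [252, 224, 8, 9, 58] [255.6, 228.1] [ 0.683 -0.011  0.086]
scene red [206, 312, 9, 12, 89] [209.6, 317.2] [0.519 0.225 0.086]
scene yellow [263, 237, 7, 10, 67] [266.0, 241.6] [0.627 0.008 0.086]
scene yellow [168, 261, 9, 10, 67] [172.1, 266.0] [0.688 0.191 0.086]
scene yellow [219, 297, 9, 11, 81] [223.2, 302.1] [0.534 0.186 0.086]
scene orange [327, 289, 8, 6, 27] [330.4, 291.5] [ 0.467 -0.019  0.03 ]
scene blue [310, 231, 9, 18, 145] [313.6, 239.4] [ 0.563 -0.069  0.086]
scene blue [263, 232, 9, 18, 52] [268.4, 237.0] [ 0.636 -0.007  0.086]
scene blue [313, 243, 18, 35, 326] [321.4, 259.7] [ 0.501 -0.028  0.086]
scene blue [252, 246, 21, 33, 262] [262.4, 263.4] [0.573 0.063 0.086]
scene blue [127, 258, 91, 76, 3210] [174.4, 295.2] [0.61  0.235 0.086]
scene blue [288, 265, 11, 20, 146] [293.0, 275.6] [0.504 0.047 0.086]
scene purple [290, 242, 7, 10, 42] [292.9, 247.4] [ 0.572 -0.017  0.086]
scene purple [140, 287, 10, 10, 51] [144.5, 291.7] [0.655 0.268 0.086]
scene knob [281 222  22  23 341] [291.5806
[... 1109 characters left out ...]
9, 2339] [204.0, 278.7] [0.595 0.243 0.086]
side blue [302, 257, 9, 18, 128] [306.3, 266.1] [0.501 0.048 0.086]
side blue [150, 275, 3, 12, 17] [151.2, 280.0] [0.657 0.327 0.086]
side purple [304, 235, 7, 9, 52] [306.5, 239.1] [ 0.598 -0.033  0.086]
side purple [176, 266, 7, 9, 48] [178.8, 270.5] [0.656 0.268 0.086]
side knob [299 222  18  20 239] [307.53556485 230.58158996] [ 0.56722356 -0.01002968  0.128     ]
side knob [276 265  66  14 112] [310.19642857 274.20535714] [0.41925546 0.10725857 0.128     ]
side knob [287 267  12   4  22] [292.59090909 269.18181818] [0.45532117 0.12199987 0.128     ]
side knob [326 283  24  18 185] [337.45405405 292.15135135] [0.3408398  0.10870023 0.128     ]
```

>>> arm_command:
  rows:
    - [[60,0.4,0.75,0.1,1],[60,0.4,0.75,0.1,1],[60,0.4,0.75,0.1,1],[60,0.4,0.75,0.1,1],[60,0.4,0.75,0.1,1],[60,0.4,0.75,0.1,1],[60,0.4,0.75,0.1,1],[60,0.4,0.75,0.1,1],[60,0.4,0.75,0.1,1],[60,0.4,0.75,0.1,1]]
  newtons: 60

```text
t: 1.35
eef_pos: [0.4691, -0.1835, 0.2913]
tool_rot: [-0.0, 0.84, 0.543, -0.0]
contact_force: [0.5, -1.0, 0.5]
gripper_width: 0.701
grasp_force: 0.0
```

>>> arm_command:
  rows:
    - [[60,0.1,0.5,-0.2,1],[60,0.1,0.5,-0.2,1],[60,0.1,0.5,-0.2,1],[60,0.1,0.5,-0.2,1],[60,0.1,0.5,0,1],[60,0,0.5,0,1],[60,0,0,0,1],[60,0,0,0,1],[60,0,0,0,1],[60,0,0,0,1]]

```text
t: 2.6
eef_pos: [0.4989, -0.0041, 0.2437]
tool_rot: [0.0, 0.561, 0.828, 0.0]
contact_force: [-0.6, 0.1, -0.8]
gripper_width: 0.7
grasp_force: 0.0
```

```bash
python3 - <<'E'
from h import *
o=get_obs();print(o["t"],o["eef_pos"],o["tool_rot"],o["q"])
p=cams.camera_params("wrist");im=cams.read_camera("wrist");cv2.imwrite("pics/w1.png",im[...,::-1]);print(p)
np.save("w1p.npy",p,allow_pickle=True)
for c in H:
    for st,ce in blobs(im,c,amin=40):print(c,st,ce,np.round(onz("wrist",ce,.147 if c in("purple",) else .094,p),3))
E
```

```text
2.6 [ 0.49891705 -0.00412889  0.24373575] [3.11869027e-04 5.60767704e-01 8.27973109e-01 1.22186611e-04] [ 0.41411109  0.22736164 -0.60787145  1.9211674   0.15039864  1.0371077
  0.12171759]
{'K': array([[371.64829954,   0.        , 317.08524021],
       [  0.        , 371.64829954, 241.06289487],
       [  0.        ,   0.        ,   1.        ]]), 'extrinsics': array([[ 9.28331819e-01,  3.55761191e-01,  1.07861066e-01,
         4.71475997e-01],
       [ 3.71752499e-01, -8.88661568e-01, -2.68478485e-01,
         6.51322097e-02],
       [ 3.37758194e-04,  2.89334741e-01, -9.57227921e-01,
         3.86418450e-01],
       [ 0.00000000e+00,  0.00000000e+00,  0.00000000e+00,
         1.00000000e+00]])}
red [482, 239, 16, 18, 226] [489.6, 247.6] [0.65  0.035 0.094]
yellow [438, 27, 17, 16, 208] [446.2, 34.3] [0.536 0.183 0.094]
yellow [579, 111, 11, 14, 126] [583.9, 117.7] [0.691 0.187 0.094]
yellow [431, 188, 23, 23, 373] [442.4, 199.2] [0.587 0.055 0.094]
orange [274, 207, 17, 11, 120] [281.9, 211.9] [ 0.469 -0.005  0.094]
blue [494, 20, 102, 165, 8849] [543.6, 103.0] [0.642 0.175 0.094]
blue [412, 175, 23, 10, 99] [422.9, 178.6] [0.564 0.064 0.094]
blue [346, 177, 26, 27, 197] [355.7, 186.5] [0.516 0.037 0.094]
blue [410, 187, 16, 14, 63] [417.0, 195.7] [0.566 0.049 0.094]
blue [455, 217, 20, 10, 70] [463.9, 220.6] [0.614 0.047 0.094]
blue [303, 222, 25, 31, 424] [315.7, 239.2] [ 0.503 -0.016  0.094]
blue [454, 232, 12, 10, 41] [459.2, 237.3] [0.617 0.032 0.094]
blue [449, 274, 23, 23, 271] [459.9, 285.4] [ 0.64  -0.008  0.094]
blue [308, 279, 25, 31, 349] [320.3, 296.9] [ 0.526 -0.063  0.094]
blue [353, 308, 23, 35, 354] [364.1, 328.9] [ 0.575 -0.078  0.094]
purple [577, 28, 10, 13, 76] [581.5, 34.0] [0.625 0.227 0.147]
purple [357, 195, 20, 19, 222] [366.7, 204.3] [0.519 0.034 0.147]
```

View pics/w1.png

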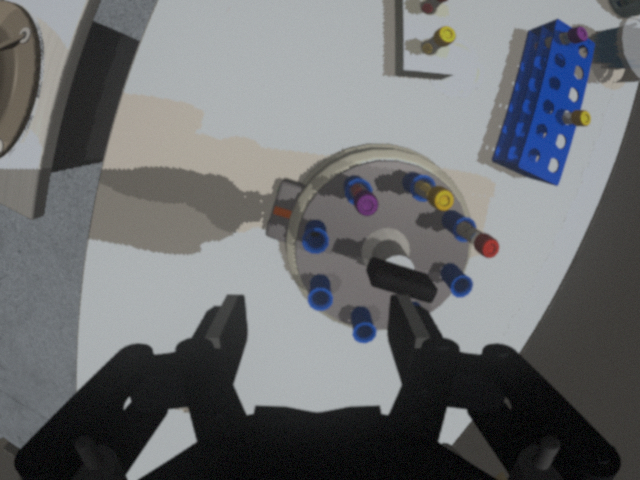

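The wrist view shows the empty pocket at the mark at (315,235), the purple tube at (367,204) and the knob at about (402,280). I'll zoom in for precise rim and bar points.

```bash
python3 - <<'E'
import cv2
im=cv2.imread("pics/w1.png")[165:345,260:500];cv2.imwrite("pics/w1c.png",cv2.resize(cv2.convertScaleAbs(im,alpha=1.8),None,fx=3.33,fy=3.33,interpolation=cv2.INTER_CUBIC))
E
```

```text
(no output)
```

View pics/w1c.png

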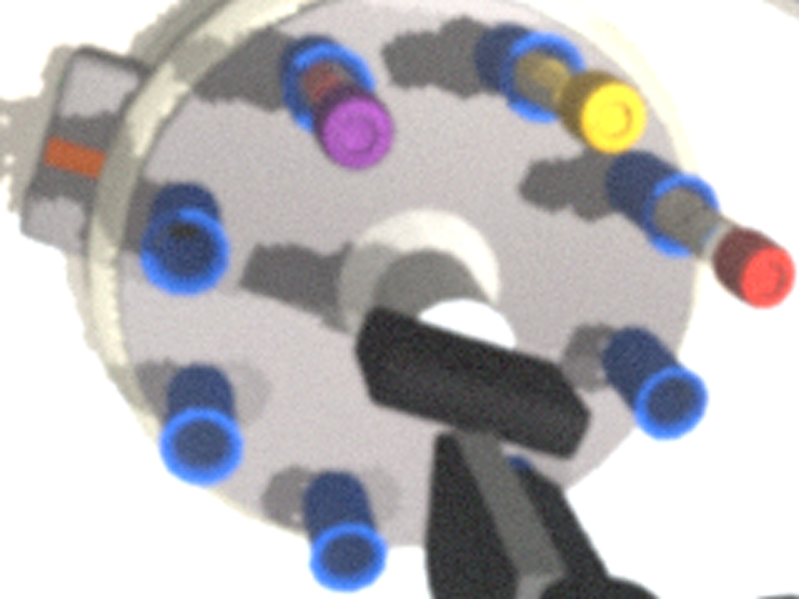

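The crop (scale 3.33, offset 260,165) shows these rim centres: mark pocket (185,249), then (201,445), (348,553) and (669,399). Cap tops are purple (357,131), yellow (612,116) and red (766,274).

```bash
python3 - <<'E'
from h import *
from scipy.optimize import least_squares
p=np.load("w1p.npy",allow_pickle=True).item()
L=[(185,249,.093,0),(201,445,.093,1),(348,553,.093,2),(669,399,.093,4),(357,131,.147,-1),(612,116,.147,-2),(766,274,.147,-3)]
P=np.array([onz("wrist",(x/3.3333+260,y/3.3333+165),z,p) for x,y,z,k in L]);k=np.array([l[3] for l in L])
def m(s):
    a=s[2]+np.pi+k*np.pi/4;return s[:2]+.07*np.c_[np.cos(a),np.sin(a)]
r=least_squares(lambda s:(m(s)-P[:,:2]).ravel(),[.567,-.009,.1])
print(r.x,np.round((P[:,:2]-m(r.x))*1e3,1).tolist());print("pocket",m(r.x)[0],P[0])
E
```

```text
[ 0.5720106  -0.01196323  0.06945978] [[0.7, 0.3], [0.5, 0.1], [-0.3, 1.0], [-1.0, -0.0], [0.5, -0.2], [0.2, -0.7], [-0.7, -0.3]]
pocket [ 0.50217939 -0.0168215 ] [ 0.50289067 -0.01656119  0.093     ]
```

>>> arm_command:
  rows:
    - [[50,0,0.6,0,0],[50,0,0.6,0,0],[50,0,0.6,0,0],[50,0,0.6,0,0],[50,0,0.6,0,0],[50,0,0.6,0,0],[50,0.1,0.6,-0.3,0],[50,0,0.2,-0.3,0],[50,0,0,0,0],[50,0,0,0,0]]

```text
t: 3.9
eef_pos: [0.5051, 0.2575, 0.2075]
tool_rot: [0.0, 0.564, 0.826, -0.0]
contact_force: [0.1, 0.1, 0.6]
gripper_width: 0.587
grasp_force: 0.0
```

```bash
python3 - <<'E'
from h import *
o=get_obs();print(o["t"],o["eef_pos"],o["tool_rot"])
p=cams.camera_params("wrist");im=cams.read_camera("wrist");cv2.imwrite("pics/w2.png",im[...,::-1])
for c in("green","red","yellow"):
    for st,ce in blobs(im,c,amin=40):print(c,st,ce,np.round(onz("wrist",ce,.094,p),3),np.round(onz("wrist",ce,.09,p),4))
E
```

```text
3.9 [0.50510357 0.25752982 0.20751367] [ 3.27893548e-04  5.63547325e-01  8.26083622e-01 -3.94145713e-04]
green [322, 222, 9, 15, 40] [327.4, 228.0] [0.51  0.267 0.094] [0.5102 0.2657 0.09  ]
red [523, 130, 13, 14, 89] [528.7, 137.2] [0.626 0.391 0.094] [0.6283 0.3915 0.09  ]
red [552, 142, 27, 15, 247] [566.0, 149.1] [0.664 0.399 0.094] [0.6667 0.4005 0.09  ]
red [521, 147, 15, 13, 86] [528.5, 152.8] [0.631 0.38  0.094] [0.6334 0.3804 0.09  ]
red [313, 273, 18, 20, 271] [321.5, 283.4] [0.522 0.225 0.094] [0.5223 0.2237 0.09  ]
yellow [313, 317, 17, 23, 308] [321.1, 328.8] [0.536 0.189 0.094] [0.5368 0.1863 0.09  ]
```

View pics/w2.png

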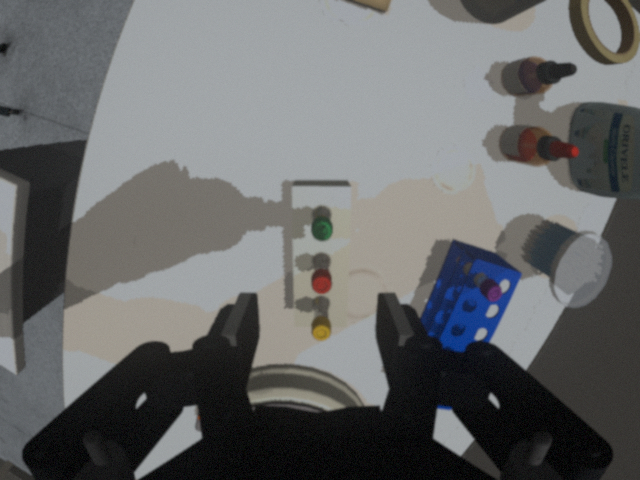

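The wrist view shows the stand aligned with the gripper. The green cap is at about (321,229), with red (321,283) and yellow (321,329) in a column. The green mask was only partial, so I'll relax it.

```bash
python3 - <<'E'
from h import *
p=cams.camera_params("wrist");im=cv2.imread("pics/w2.png")[...,::-1].copy()
for st,ce in blobs(im,"green",s=90,v=25,amin=60):
    print(st,ce,np.round(onz("wrist",ce,.091,p),4))
print(onz("wrist",(321.5,229.),.091,p))
for c,uv in(("red",(321.5,283.4)),("yellow",(321.1,328.8))): print(onz("wrist",uv,.091,p))
E
```

```text
[316, 221, 16, 18, 142] [325.1, 228.4] [0.509 0.265 0.091]
[0.50675977 0.26362307 0.091     ]
[0.52249367 0.22395114 0.091     ]
[0.53694914 0.1867385  0.091     ]
```

>>> arm_command:
  rows:
    - [[45,0.03,0.1,0,0],[45,0,0,-0.5,0],[45,0,0,-0.5,0],[45,0,0,-0.5,0],[45,0,0,-0.5,0],[45,0,0,-0.36,0],[45,0,0,0,0],[10,0,0,0,0],[10,0,0,0,0],[10,0,0,0,0]]
  newtons: 60

```text
t: 5.2
eef_pos: [0.5074, 0.2655, 0.067]
tool_rot: [0.001, 0.563, 0.826, 0.001]
contact_force: [-1.2, -0.4, 6.6]
gripper_width: 0.165
grasp_force: 58.4
```

>>> arm_command:
  rows:
    - [[10,0,0,0,0],[10,0,0,0,0],[10,0,0,0,0],[10,0,0,0.3,0],[10,0,0,0.5,0],[10,0,0,0.5,0],[10,0,0,0.5,0],[10,0,0,0.5,0],[10,0,0,0,0],[10,0,0,0,0]]

```text
t: 6.45
eef_pos: [0.5063, 0.2645, 0.2038]
tool_rot: [0.0, 0.563, 0.826, -0.0]
contact_force: [0.4, -0.9, -0.6]
gripper_width: 0.166
grasp_force: 58.5
```

```bash
python3 - <<'E'
from h import *
o=get_obs();print(o["t"],o["eef_pos"],o["tool_rot"],o["contact_force"])
p=cams.camera_params("wrist");im=cams.read_camera("wrist");s=cams.read_camera("scene")
cv2.imwrite("pics/w3.png",np.hstack([cv2.resize(im[180:480,170:470],None,fx=1.33,fy=1.33),cv2.resize(s[240:400,130:290],(399,399),interpolation=cv2.INTER_CUBIC)])[...,::-1])
E
```

```text
6.45 [0.50634561 0.26453963 0.20377592] [ 1.18575159e-04  5.62970446e-01  8.26477000e-01 -1.76391618e-04] [ 0.43395847 -0.91603492 -0.61354164]
```

View pics/w3.png

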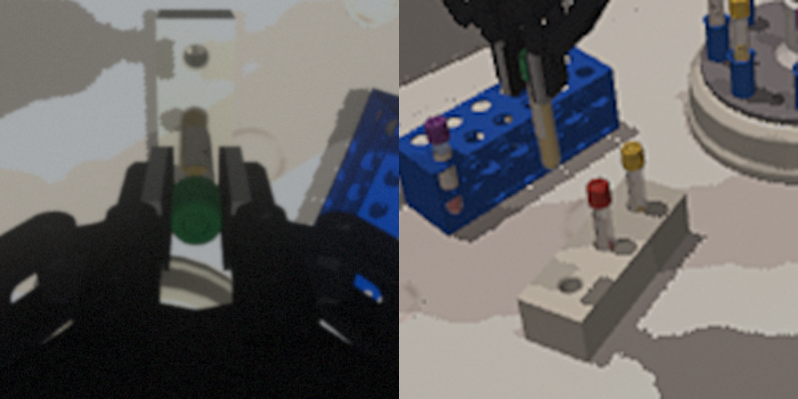

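The tube is held upright and its hole is empty; red and yellow are undisturbed. Next I raise it and carry it over the pocket.

>>> arm_command:
  rows:
    - [[10,0,0,0.4,0],[10,0,-0.3,0.4,0],[10,0,-0.6,0,0],[10,0,-0.6,0,0],[10,0,-0.6,0,0],[10,-0.06,-0.6,0,0],[10,0,-0.6,0,0],[10,0,-0.6,0,0],[10,0,-0.5,0,0],[10,0,-0.26,0,0]]
  newtons: 80

```text
t: 7.8
eef_pos: [0.5024, -0.0164, 0.2508]
tool_rot: [-0.001, 0.564, 0.826, -0.001]
contact_force: [0.4, 0.6, -0.6]
gripper_width: 0.165
grasp_force: 77.9
```

>>> arm_command:
  rows:
    - [[10,0,0,0,0],[10,0,0,-0.3,0],[10,0,0,-0.3,0],[10,0,0,-0.3,0],[10,0,0,-0.3,0],[10,0,0,-0.26,0],[10,0,0,0,0],[10,0,0,0,0],[10,0,0,0,0],[10,0,0,0,0]]

```text
t: 9.05
eef_pos: [0.5033, -0.0147, 0.1646]
tool_rot: [0.0, 0.563, 0.826, 0.0]
contact_force: [0.5, 0.7, 1.1]
gripper_width: 0.161
grasp_force: 78.0
```

```bash
python3 - <<'E'
from h import *
o=get_obs();print(o["t"],o["eef_pos"],o["tool_rot"],o["contact_force"])
p=cams.camera_params("wrist");np.save("w4p.npy",p,allow_pickle=True)
im=cams.read_camera("wrist");s=cams.read_camera("scene");d=cams.read_camera("side")
for n,i in zip("wsd",(im,s,d)):cv2.imwrite(f"pics/{n}4.png",i[...,::-1])
f=lambda i,x,y,w:cv2.resize(i[y:y+w,x:x+w],(400,400),interpolation=cv2.INTER_CUBIC)
cv2.imwrite("pics/m4.png",cv2.convertScaleAbs(np.hstack([f(im,270,200,100),f(s,260,210,80)]),alpha=1.5)[...,::-1])
E
```

```text
9.05 [ 0.50333403 -0.01471152  0.16463767] [4.77871432e-04 5.62997414e-01 8.26458484e-01 2.41685155e-04] [0.5146736  0.65744324 1.08459499]
```

View pics/m4.png

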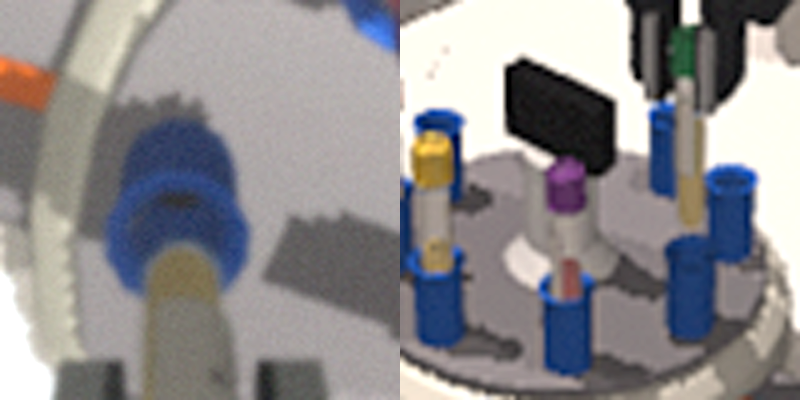

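The wrist crop shows the rim centre at about (178,232) and the tube's near foot edge at (183,243). The scene crop shows the foot at (691,228) over the rim centre at (690,245). Both look closely aligned; I'll quantify it.

```bash
python3 - <<'E'
from h import *
p=np.load("w4p.npy",allow_pickle=True).item();E=p["extrinsics"]
w=lambda x,y:(270+x/4,200+y/4)
s=lambda x,y:(260+(x-400)/5,210+y/5)
rim=onz("wrist",w(178,232),.093,p);rs=onz("scene",s(690,245),.093)
print("cam",E[:3,3],"rim w",rim,"rim s",rs)
for z in(.100,.1035,.107):
    e=onz("wrist",w(183,243),z,p);a=(e-E[:3,3])[:2];a/=np.linalg.norm(a);c=e[:2]+.0062*a
    print(z,"foot w",c,"d",(c-rim[:2])*1e3)
    e=onz("scene",s(691,229),z);o=ray("scene",(0,0))[0];a=(e-o)[:2];a/=np.linalg.norm(a);c=e[:2]+.0062*a
    print("   foot s",c,"d",(c-rs[:2])*1e3)
# body axis tilt in scene: near-cap body mid vs foot
E
```

```text
cam [0.47621517 0.05471942 0.30730951] rim w [ 0.5026287  -0.01615687  0.093     ] rim s [ 0.50111267 -0.01749511  0.093     ]
0.1 foot w [ 0.50531087 -0.02096759] d [ 2.68217351 -4.81072533]
   foot s [ 0.50580716 -0.02284931] d [ 4.69448936 -5.35419252]
0.1035 foot w [ 0.50485721 -0.01978748] d [ 2.22851103 -3.63060755]
   foot s [ 0.50240996 -0.01924032] d [ 1.2972955  -1.74520207]
0.107 foot w [ 0.50440355 -0.01860736] d [ 1.77484856 -2.45048977]
   foot s [ 0.49901277 -0.01563132] d [-2.09989835  1.86378838]
```

Foot offset from the bore is about (+1.5,-2.4) mm. I'll correct for it and lower gently, watching the forces.

>>> arm_command:
  rows:
    - [[10,-0.02,0.04,0,0],[10,0,0,0,0],[10,0,0,-0.05,0],[10,0,0,-0.05,0],[10,0,0,-0.05,0],[10,0,0,-0.05,0],[10,0,0,-0.05,0],[10,0,0,-0.05,0],[10,0,0,0,0],[10,0,0,0,0]]

```text
t: 10.45
eef_pos: [0.5019, -0.0125, 0.146]
tool_rot: [0.0, 0.563, 0.826, 0.0]
contact_force: [1.0, -2.3, -0.5]
gripper_width: 0.158
grasp_force: 78.3
```

```bash
python3 - <<'E'
from h import *
o=get_obs();print(o["t"],o["eef_pos"],o["tool_rot"],o["contact_force"],o["torque"])
p=cams.camera_params("wrist");np.save("w5p.npy",p,allow_pickle=True)
im=cams.read_camera("wrist");s=cams.read_camera("scene")
f=lambda i,x,y,w:cv2.resize(i[y:y+w,x:x+w],(400,400),interpolation=cv2.INTER_CUBIC)
cv2.imwrite("pics/m5.png",cv2.convertScaleAbs(np.hstack([f(im,270,200,100),f(s,260,210,80)]),alpha=1.5)[...,::-1])
E
```

```text
10.45 [ 0.50192248 -0.01247496  0.14599051] [9.61743285e-05 5.62993342e-01 8.26461425e-01 3.31327516e-05] [ 1.00653519 -2.28095742 -0.50216884] [-0.35726673 -0.31964431 -0.02371034]
```

View pics/m5.png

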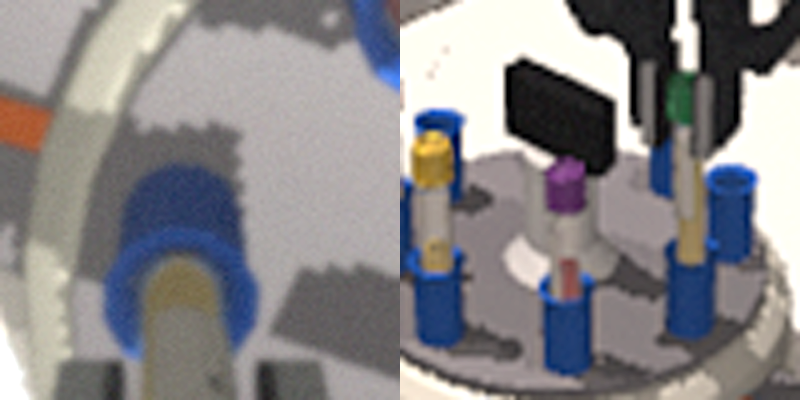

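The tube's foot is inside the bore. It leans slightly in the grip, so I ease the TCP back while going down.

>>> arm_command:
  rows:
    - [[10,0.01,-0.02,0,0],[10,0.01,-0.02,-0.05,0],[10,0,0,-0.05,0],[10,0,0,-0.05,0],[10,0,0,-0.05,0],[10,0,0,-0.05,0],[10,0,0,-0.04,0],[10,0,0,0,0],[10,0,0,0,0],[10,0,0,0,0]]

```text
t: 11.8
eef_pos: [0.503, -0.0146, 0.1288]
tool_rot: [0.0, 0.563, 0.827, 0.0]
contact_force: [-0.7, -1.9, 4.0]
gripper_width: 0.16
grasp_force: 78.7
```

>>> arm_command:
  rows:
    - [[10,0,0,-0.03,0],[10,0,0,-0.03,0],[10,0,0,-0.02,0],[10,0,0,-0.02,0],[10,0,0,0,0],[10,0,0,0,0],[10,0,0,0,0],[10,0,0,0,0],[10,0,0,0,0],[10,0,0,0,0]]

```text
t: 13.05
eef_pos: [0.503, -0.0147, 0.1227]
tool_rot: [-0.0, 0.563, 0.827, -0.0]
contact_force: [-1.9, -0.5, 5.6]
gripper_width: 0.158
grasp_force: 78.8
```

>>> arm_command:
  rows:
    - [[10,0,0,-0.01,0],[10,0,0,0,0],[10,0,0,-0.01,0],[10,0,0,0,0],[10,0,0,-0.01,0],[10,0,0,0,0],[10,0,0,0,0],[10,0,0,0,0],[10,0,0,0,0],[10,0,0,0,0]]

```text
t: 14.3
eef_pos: [0.5029, -0.0147, 0.1209]
tool_rot: [-0.0, 0.563, 0.827, -0.0]
contact_force: [-1.4, -1.6, 4.8]
gripper_width: 0.161
grasp_force: 78.8
```

>>> arm_command:
  rows:
    - [[10,0,0,-0.005,0],[10,0,0,0,0],[10,0,0,-0.005,0],[10,0,0,0,0],[10,0,0,0,0],[10,0,0,0,0],[10,0,0,0,0],[10,0,0,0,0],[10,0,0,0,0],[10,0,0,0,0]]

```text
t: 15.55
eef_pos: [0.503, -0.0147, 0.1203]
tool_rot: [-0.0, 0.563, 0.827, -0.0]
contact_force: [-2.3, -0.8, 5.5]
gripper_width: 0.161
grasp_force: 78.8
```

>>> arm_command:
  rows:
    - [[10,0,0,-0.005,0],[10,0,0,0,0],[10,0,0,-0.005,0],[10,0,0,0,0],[10,0,0,0,0],[10,0,0,0,0],[10,0,0,0,0],[10,0,0,0,0],[10,0,0,0,0],[10,0,0,0,0]]

```text
t: 16.8
eef_pos: [0.503, -0.0147, 0.12]
tool_rot: [0.0, 0.563, 0.826, -0.0]
contact_force: [-2.8, -0.4, 7.5]
gripper_width: 0.156
grasp_force: 79.0
```

>>> arm_command:
  rows:
    - [[10,0,0,-0.005,0],[10,0,0,0,0],[10,0,0,0,0],[10,0,0,0,0],[10,0,0,0,0],[10,0,0,0,0],[10,0,0,0,0],[10,0,0,0,0],[10,0,0,0,0],[10,0,0,0,0]]

```text
t: 18.05
eef_pos: [0.503, -0.0148, 0.1199]
tool_rot: [0.0, 0.563, 0.826, -0.0]
contact_force: [-3.3, -1.0, 11.2]
gripper_width: 0.162
grasp_force: 79.4
```

>>> arm_command:
  rows:
    - [[10,0,0,-0.005,0],[10,0,0,0,0],[10,0,0,0,0],[10,0,0,0,0],[10,0,0,0,0],[10,0,0,0,0],[10,0,0,0,0],[10,0,0,0,0],[10,0,0,0,0],[10,0,0,0,0]]

```text
t: 19.3
eef_pos: [0.5031, -0.0148, 0.1198]
tool_rot: [0.0, 0.563, 0.826, -0.0]
contact_force: [-4.0, -0.5, 10.8]
gripper_width: 0.16
grasp_force: 79.6
```

>>> arm_command:
  rows:
    - [[10,0,0,-0.005,0],[10,0,0,0,0],[10,0,0,0,0],[10,0,0,0,0],[10,0,0,0,0],[10,0,0,0,0],[10,0,0,0,0],[10,0,0,0,0],[10,0,0,0,0],[10,0,0,0,0]]

```text
t: 20.55
eef_pos: [0.5032, -0.0148, 0.1197]
tool_rot: [0.0, 0.563, 0.826, -0.0]
contact_force: [-4.5, -1.3, 15.2]
gripper_width: 0.162
grasp_force: 79.9
```

>>> arm_command:
  rows:
    - [[10,0,0,-0.005,0],[10,0,0,0,0],[10,0,0,0,0],[10,0,0,0,0],[10,0,0,0,0],[10,0,0,0,0],[10,0,0,0,0],[10,0,0,0,0],[10,0,0,0,0],[10,0,0,0,0]]

```text
t: 21.8
eef_pos: [0.5032, -0.0148, 0.1197]
tool_rot: [0.0, 0.563, 0.826, -0.0]
contact_force: [-3.9, -1.6, 18.2]
gripper_width: 0.162
grasp_force: 80.1
```

```bash
python3 - <<'E'
from h import *
F=[]
for i in range(6):
    cams.read_camera("side");F.append(get_obs()["contact_force"])
print(np.round(F,1).tolist())
E
```

```text
[[-5.4, -1.9, 17.2], [-5.2, -1.1, 17.3], [-4.5, -0.9, 17.8], [-4.6, -1.4, 17.0], [-5.2, -2.0, 17.7], [-5.1, -0.7, 17.4]]
```

Pressed at about 17.4 N with the foot at floor height, roughly 12 N on the seat after drag. Next I release the tube, rise, and turn toward the knob.

>>> arm_command:
  rows:
    - [[32,0,0,0,0],[32,0,0,0,0],[32,0,0,0,0],[32,0,0,0.1,0],[32,0,0,0.2,0],[32,0,0,0.4,0],[32,0,0,0.5,0],[32,0,0,0.4,0],[32,0,0,0,1],[32,0,0,0,1]]

```text
t: 23.35
eef_pos: [0.5034, -0.0146, 0.2159]
tool_rot: [0.001, 0.494, 0.87, 0.0]
contact_force: [0.5, -0.2, 1.2]
gripper_width: 0.371
grasp_force: 0.0
```

>>> arm_command:
  rows:
    - [[40,0.1,0,0,1],[40,0.1,0,0,1],[40,0.1,0,0,1],[40,0.1,0,0,1],[40,0.1,0,0,1],[40,0.1,0,0,1],[40,0.1,0,0,1],[40,0.1,0,0,1],[40,0.1,0,0,1],[40,0.1,0,0,1]]

```text
t: 24.6
eef_pos: [0.5633, -0.0147, 0.2154]
tool_rot: [0.0, 0.116, 0.993, -0.0]
contact_force: [0.3, -0.2, -0.8]
gripper_width: 0.468
grasp_force: 0.0
```

```bash
python3 - <<'E'
from h import *
o=get_obs();q=o["tool_rot"];print(o["t"],o["eef_pos"],q,np.arctan2(2*q[2]**2-1,2*q[1]*q[2]))
p=cams.camera_params("wrist");np.save("w6p.npy",p,allow_pickle=True)
im=cams.read_camera("wrist");s=cams.read_camera("scene")
f=lambda i,x,y,w:cv2.resize(i[y:y+w,x:x+w],(400,400),interpolation=cv2.INTER_CUBIC)
cv2.imwrite("pics/m6.png",cv2.convertScaleAbs(np.hstack([f(im,200,130,250),f(s,240,210,110)]),alpha=1.5)[...,::-1])
cv2.imwrite("pics/w6.png",im[...,::-1])
E
```

```text
24.6 [ 0.56332147 -0.0146732   0.21544298] [ 3.95193474e-04  1.16355872e-01  9.93207508e-01 -1.08325951e-05] 1.3375562016567368
```

View pics/m6.png

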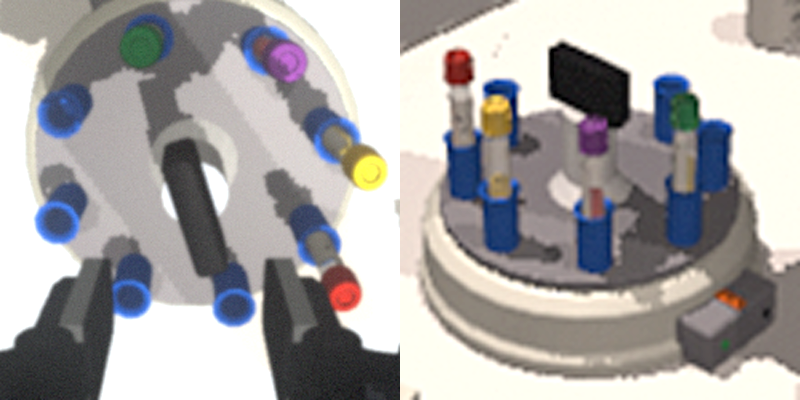

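The green cap stands level with the other loaded caps, in the pocket at the mark (wrist crop (140,47)), and the bar knob is free. Now I align over the knob, descend and grip.

>>> arm_command:
  rows:
    - [[40,0.1,0.03,0,1],[40,0.045,0.015,0,1],[40,0,0,0,1],[40,0,0,0,0.78],[40,0,0,-0.3,0],[40,0,0,-0.4,0],[40,0,0,-0.4,0],[40,0,0,-0.32,0],[40,0,0,-0.2,0],[40,0,0,0,0]]
  newtons: 50

```text
t: 25.95
eef_pos: [0.5712, -0.0119, 0.1165]
tool_rot: [-0.001, -0.033, 0.999, 0.0]
contact_force: [0.4, 0.2, 0.6]
gripper_width: 0.469
grasp_force: 0.0
```

>>> arm_command:
  rows:
    - [[30,0,0,0,0],[22,0,0,0,0],[18,0,0,0,0],[8,0,0,0,0],[8,0,0,0,0],[8,0,0,0,0],[8,0,0,0,0],[8,0,0,0,0],[8,0,0,0,0],[8,0,0,0,0]]

```text
t: 27.2
eef_pos: [0.5721, -0.0137, 0.118]
tool_rot: [0.0, -0.032, 0.999, -0.001]
contact_force: [-0.7, -3.9, 5.0]
gripper_width: 0.154
grasp_force: 49.4
```

```bash
python3 - <<'E'
from h import *
o=get_obs();q=o["tool_rot"];print(o["t"],o["eef_pos"],np.arctan2(2*q[2]**2-1,2*q[1]*q[2]),o["contact_force"],o["torque"],o["q"])
E
```

```text
27.2 [ 0.57212965 -0.01374442  0.11801667] 1.6357569830007792 [-0.70527355 -3.9268751   4.99331949] [-0.79117503  0.2840804   0.03000252] [ 0.48872812  0.55711073 -0.757407    1.8664293   0.48170389  0.90918041
  1.13749386]
```

>>> arm_command:
  rows:
    - [[8,0,-0.03,0,-0.98],[8,0,0,0,-0.98],[8,0,0,0,-0.98],[8,0,0,0,-0.98],[8,0,0,0,-0.98],[8,0,0,0,-0.98],[8,0,0,0,-0.98],[8,0,0,0,-0.98],[8,0,0,0,-0.98],[8,0,0,0,-0.98]]

```text
t: 28.45
eef_pos: [0.5723, -0.0134, 0.118]
tool_rot: [0.001, 0.352, 0.936, 0.0]
contact_force: [-0.1, -0.6, 2.8]
gripper_width: 0.156
grasp_force: 49.2
```

```bash
python3 - <<'E'
from h import *
import time
for i in range(4): s=cams.read_camera("scene")
o=get_obs();q=o["tool_rot"];print(o["t"],o["eef_pos"],np.arctan2(2*q[2]**2-1,2*q[1]*q[2]),o["contact_force"],o["torque"],o["gripper_width"])
E
```

```text
28.65 [ 0.5722984  -0.01340897  0.11801414] 0.8542115141874931 [-0.57618953  1.07518338  5.81019064] [ 0.05182806  0.16061005 -0.28062442] 0.15315883411563394
```

>>> arm_command:
  rows:
    - [[20,0,0,0,0],[35,0,0,0,0],[35,0,0,0,0],[35,0,0,0,0],[35,0,0,0.2,0],[35,0,0,0.5,0],[35,0,0,0.5,0],[35,0,0,0.5,0],[35,0,0,0.2,0],[35,0,0,0,0]]

```text
t: 29.9
eef_pos: [0.572, -0.0137, 0.232]
tool_rot: [0.001, 0.351, 0.936, 0.0]
contact_force: [-0.2, 0.7, -1.5]
gripper_width: 0.408
grasp_force: 0.0
```

```bash
python3 - <<'E'
from h import *
o=get_obs();q=o["tool_rot"];print(o["t"],o["eef_pos"],o["contact_force"])
im=cams.read_camera("wrist");s=cams.read_camera("scene")
f=lambda i,x,y,w:cv2.resize(i[y:y+w,x:x+w],(400,400),interpolation=cv2.INTER_CUBIC)
cv2.imwrite("pics/m7.png",cv2.convertScaleAbs(np.hstack([f(im,200,130,250),f(s,240,210,110)]),alpha=1.5)[...,::-1])
p=cams.camera_params("wrist");np.save("w7p.npy",p,allow_pickle=True)
E
```

```text
29.9 [ 0.57204091 -0.01373616  0.23203595] [-0.23385942  0.68454814 -1.54569621]
```

View pics/m7.png

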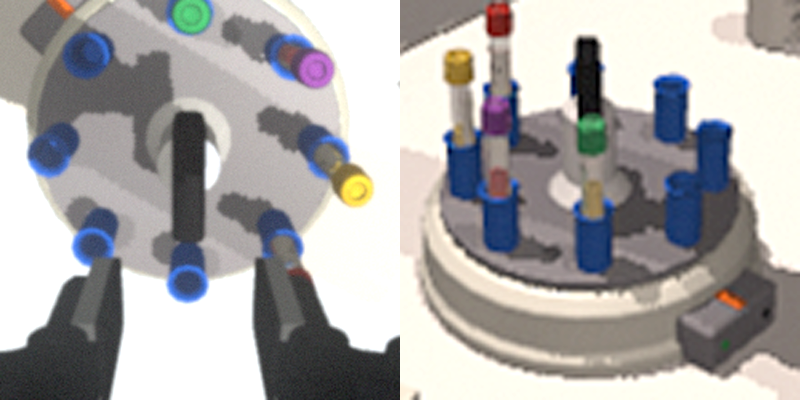

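The green tube now sits one sleeve clockwise, at the purple tube's old position, and all tubes are upright. One quick angle check before handing in.

```bash
python3 - <<'E'
from h import *
p=np.load("w7p.npy",allow_pickle=True).item();c=np.array([.572,-.012])
for n,x,y,k in(("green",191,14,0),("purple",316,70,1),("yellow",356,189,2)):
    d=onz("wrist",(200+x/1.6,130+y/1.6),.147,p)[:2]-c
    print(n,np.hypot(*d),"turn",(.0695+np.pi-k*np.pi/4-np.arctan2(d[1],d[0])))
E
```

```text
green 0.06975349793857444 turn 0.7839388859391048
purple 0.0687152377382403 turn 0.7772962392013103
yellow 0.06767502734178084 turn 0.7750096068532827
```

```bash
python3 -c "
from station import job
print(job.hand_in())"
```

```text
the job is handed in; nothing more can be done
None
```

I pressed the green-capped tube home at about 17 N, turned the carousel one click clockwise (about 0.78 rad measured) and handed the job in at about 30 s; the hand-in returned no verdict.

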